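Touch-dry check of the blue ball

TASK

Do the touch-dry check: with the fingertips, lightly press the top of the blue ball so that it sinks a little on its sprung stand, let it go, then press the green button all the way down to log the pass, and withdraw. The orange and yellow balls are still wet: do not touch them, the red button, or the jug, cup, bottle, jar and marker standing around. Lift nothing; the blue ball must stay in its stand.

Things in the scene. Friction and masses are not known exactly. Their poses are not given: they have to be found in the camera images.
- blue_ball_center (a point): The blue ball to test: blue mini basketball, 130 mm across, dark seams, loose on one of three identical sprung stands (which stand varies). This point is its centre: 109 mm above the table, so its top is 174 mm above the table, and 65 mm above this point. Mass about 0.25 kg. Pressed straight down near its top, it starts to sink with its stand at 1 to 2 N and reaches a hard stop after 12 mm, at about 4 to 5 N; it springs back when let go.
- orange_ball_center (a point): The orange ball, coat still wet, must not be touched: orange mini basketball, 130 mm across, dark seams, loose on one of three identical sprung stands (which stand varies). This point is its centre: 109 mm above the table, so its top is 174 mm above the table, and 65 mm above this point. Mass about 0.25 kg. 
- yellow_ball_center (a point): The yellow ball, coat still wet, must not be touched: yellow mini basketball, 130 mm across, dark seams, loose on one of three identical sprung stands (which stand varies). This point is its centre: 109 mm above the table, so its top is 174 mm above the table, and 65 mm above this point. Mass about 0.25 kg. 
- pass_top (a point): Centre of the top face of the GREEN push button (released). Its flat face is 32 mm across and points up; it stands on a fixed grey box 70 x 70 mm, 85 mm high. 
- pass (a joint): Green button travel in m: 0 released, 0.008 fully down. A spring pushes it back; fully down takes about 4 N straight down.
- rework_top (a point): Centre of the top face of the RED push button, to be left alone. It looks like the green one. Its flat face is 32 mm across and points up; it stands on a fixed grey box 70 x 70 mm, 85 mm high. 
- rework (a joint): Red button travel in m: 0 released, 0.008 fully down.
- jug: Empty milky plastic jug with a handle, 86 mm across, 110 mm high; origin at the centre of its underside. Leave alone.
- beaker: Empty milky plastic cup, 72 mm across, 85 mm high; origin at the centre of its underside. Leave alone.
- bottle: Amber glass bottle, 60 mm across, 190 mm high; origin at the centre of its underside. Leave alone.
- jar: White jar with lid, 70 mm across, 90 mm high; origin at the centre of its underside. Leave alone.
- red_marker: White marker pen with red cap, 128 mm long, 13 mm thick, lying; origin on its underside. Leave alone.
Things that resemble listed ones, but are neither listed nor needed, are in the scene too. What is shaped like the part that bears pass_top but pink or purple is not meant.

How it is judged:
On the way, in this order (a step that is already met when the one before it is completed fails the run):
1. the fingertips press the blue ball so that it sinks at least 1.5 mm on its stand (contact force between the fingers and blue_ball above 0.3 N and height (world z) of blue_ball_center below 0.108 m), for 0.1 s.
2. the blue ball is let go and springs back up (contact force between the fingers and blue_ball below 0.05 N and height (world z) of blue_ball_center above 0.1085 m), for 0.1 s.
3. the fingertips press the green button at least 6 of its 8 mm down (value of joint pass above 0.006 m and contact force between the fingers and pass above 0.3 N), for 0.05 s.
At the end, for the whole second after the job is handed in: All three balls rest in their stands within 12 mm of where they began, both buttons are released (under 1.5 mm), and the jug, cup, bottle, jar and marker are within 15 mm of where they were (distance of each of blue_ball_center, orange_ball_center, yellow_ball_center from where it was at the start of the episode below 0.012 m and linear speed of blue_ball below 0.02 m/s and value of joint each of pass, rework below 0.0015 m and distance of each of jug, beaker, bottle, jar, red_marker from where it was at the start of the episode below 0.015 m); the robot touches nothing.
It fails at once if the blue ball is pressed harder than 15 N (contact force between any of the fingers, the arm and blue_ball above 15 N).
It fails at once if the blue ball is lifted by 15 mm or shifted by 25 mm (height (world z) of blue_ball_center above 0.1245 m or distance of blue_ball_center from where it was at the start of the episode above 0.025 m).
It fails at once if the orange or yellow ball is touched or moved 12 mm (contact force between any of the fingers, the arm and orange_ball above 0.3 N or contact force between any of the fingers, the arm and yellow_ball above 0.3 N or distance of any of orange_ball_center, yellow_ball_center from where it was at the start of the episode above 0.012 m).
It fails at once if the red button is touched or pressed (contact force between any of the fingers, the arm and rework above 0.3 N or value of joint rework above 0.002 m).
It fails at once if the jug, cup, bottle, jar or marker is touched or moved 15 mm (contact force between any of the fingers, the arm and jug above 0.3 N or distance of any of jug, beaker, bottle, jar, red_marker from where it was at the start of the episode above 0.015 m or contact force between any of the fingers, the arm and beaker above 0.3 N or contact force between any of the fingers, the arm and bottle above 0.3 N or contact force between any of the fingers, the arm and jar above 0.3 N or contact force between any of the fingers, the arm and red_marker above 0.3 N).
It also fails if it takes over 43 s, if anything falls off the work surface, if the arm or the gripper's body presses on something with over 40 N, if the wrist force passes 120 N, or if a joint passes its speed limit or range.

ROBOT

A 6-joint arm with a two-finger parallel gripper is mounted at the origin on the work surface. World frame = base frame: x ahead of the robot, y to its left, z up, the work surface at z = 0. Lengths are in m, angles in rad, forces in N, time in s.
With the tool pointing down it reaches from about 0.375 to 0.9 m from the base axis. Payload 3.1 kg.
Tool frame: the origin (TCP) lies at the very end of the fingers, on their centre line; the grasp point (between the pads) lies 19 mm behind it (arm.tcp_to_grasp is the distance from the TCP to the grasp point, in m); z points along the fingers, y is the line along which they close (so a half turn about z gives the same grasp; the last joint's range is limited). The gripper opens to 85 mm and grips with 20 to 120 N. Pads are 22 mm wide; open, the fingers measure 114 mm over their backs; the gripper's body (76 mm by 85 mm) begins 54 mm behind the grasp point. The pads swing forward as they close: fully open they stand 13 mm farther back than shut.
Start: joints at [-1.411, 0.527, 1.433, -0, 1.181, -0.178], TCP at [0.208, -0.589, 0.204] pointing down, gripper open.
Joint ranges: [-3.08, 3.08], [-0.75, 2.2], [0.22, 2.44], [-1.43, 4.57], [0, 2.65], [-2.85, 2.85]. Speed limits (rad/s): [2.79, 2.79, 3.14, 3.14, 3.14, 3.14].

INTERFACE

Orientations are given as a unit quaternion [x, y, z, w].
In Python, from bench import arm gives the robot as it stands.
- The arm moves only by the shell command python3 -m handwheel 'ROWS' [OPENING] [FORCE]. ROWS is a JSON object of lists of equal length, an entry for each row: "xyz": the shift along the tool's x, y, z in cm, a list of three; "twist": the turn about the tool's z in degrees. In form: {"xyz": [[dx, dy, dz], ...], "twist": [twist, ...]}. A call has 1 to 20 rows; each row is the pose to reach, as a shift and turn from the pose commanded when the call began, along the tool's axes at that moment; what a row does not reach only later rows make up. A row lasts 1/10 s, in which the tool goes at most 50 mm and 8.59 degrees, less where a joint would pass 70% of its speed; a pose out of reach is approached as far as the arm can. A call with a gripper value outside its range is refused whole. OPENING is the opening in per cent of the stroke, from 0 (shut) to 100 (fully open), set as the call begins (- or left out, the last holds). The fingers move at their own pace and stop on an object; FORCE is the grip in N (left out, the last holds). Time passes only in rows, so rows that repeat a pose let the fingers close. It gives the time, the measured TCP pose, the force, the opening and the grip force at its end, in the units of the state.
- arm.observe(): the state, without advancing time (a new reading comes with each control period).
- arm.read_camera(name): name is "side" or "top" or "wrist"; returns a dict with "image" (400x640x3 uint8, red, green, blue), "range_z" (400x640 float32, m along the optical axis (not along the pixel's ray), 0 where there is no reading), "fx", "fy", "cx", "cy" (pixels), "R" (3x3) and "t" (3): a world point X has camera coordinates R X + t. Camera axes: x right, y down, z forward; pixel columns grow to the right and rows downward; lengths in m; the calibration is good to about 2 mm. A picture is of the moment at which its call begins.
- arm.finish_job(): hands the job in; it is judged then, once.
The state is a dict: "t": time; "joints": joint angles; "joint_vel": joint speeds; "joint_torque": joint torques, N m; "eef_pos": TCP position; "ee_rot": TCP orientation; "wrist_force": force on the tool from outside, world axes, zero at the start; "ft_torque": the same for the moment, N m; "gripper_width": finger opening in m; "finger_force": force on a finger pad.
Only numpy, scipy, OpenCV 4.12 (cv2) and the standard library are available. Lean on these libraries where they do the work, as an engineer would, in place of code of your own. Each camera call takes 0.05 s, during which the arm holds its last target. There are 200 camera calls.

## Working session

There is one attempt and no reset: what is moved stays moved. The work goes in short steps, Python scripts to look and compute and a shell command to move; the robot and the scene stay as the last step left them, time stands still between calls to the robot, and variables do not carry over. Pictures are saved under pics/ and viewed, at most 10 in all, crops included, and the job is handed in when it is done.

```bash
mkdir -p pics
python3 - <<'E'
from bench import arm
import cv2,numpy as np
s=arm.observe();print(s['t'],s['eef_pos'],s['ee_rot'],s['gripper_width'])
for n in['top','side']:
    d=arm.read_camera(n);cv2.imwrite(f'pics/{n}1.png',d['image'][...,::-1]);np.savez(f'{n}1.npz',**d)
    print(n,(-d['R'].T@d['t']).round(3))
E
```

```text
0.0 [ 0.20762639 -0.58867655  0.20282136] [ 9.85686216e-01  1.68586696e-01  1.46849179e-05 -1.09969776e-03] 0.08534135300145389
top [ 0.504 -0.009  1.278]
side [0.498 1.099 0.828]
```

View pics/top1.png

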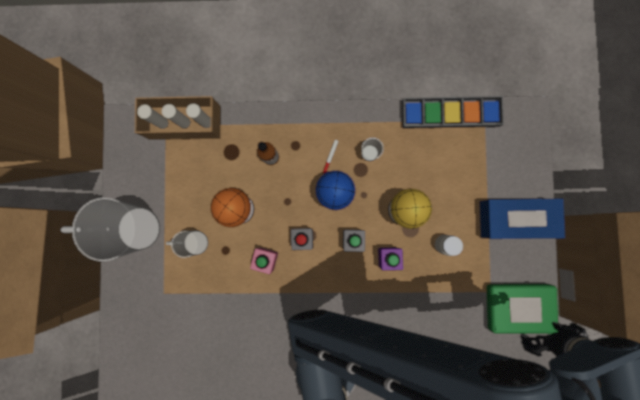

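View pics/side1.png

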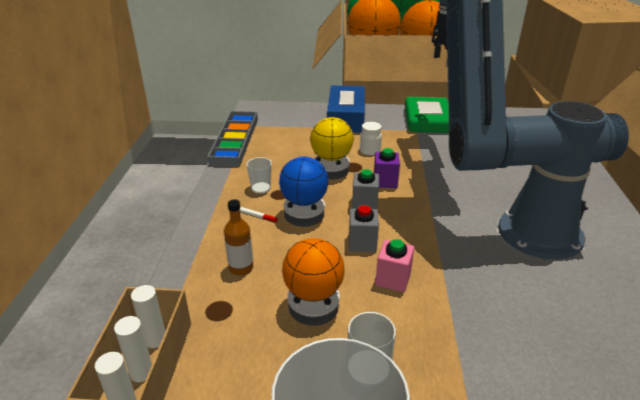

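The top view shows the blue ball at (335,190), orange at (231,207) and yellow at (411,208). There are three green-capped buttons: pink box (262,261), grey box (354,240) and purple box (392,259). The red button is at (301,239) on a grey box. Only (354,240) is green on grey, so it fits the description. Next I measure it and confirm in a crop.

Run:
```python
import cv2,numpy as np
from scipy.optimize import least_squares
for n in['top','side']:
    d=np.load(f'{n}1.npz');im=d['image'];z=d['range_z'].astype(float)
    v,u=np.mgrid[:400,:640]
    P=np.stack([(u-d['cx'])/d['fx']*z,(v-d['cy'])/d['fy']*z,z],-1)
    W=(P-d['t'])@d['R']
    hsv=cv2.cvtColor(im,cv2.COLOR_RGB2HSV)
    def comps(lo,hi,amin):
        m=cv2.inRange(hsv,lo,hi)
        k,l,st,c=cv2.connectedComponentsWithStats(m)
        for i in range(1,k):
            if st[i,4]>=amin: yield c[i].round(),W[(l==i)&(z>0)]
    for nm,lo,hi in[('blue',(105,120,40),(125,255,255)),('orange',(5,190,90),(13,255,255)),('yellow',(22,150,80),(32,255,255))]:
        for c,p in comps(lo,hi,60):
            p=p[(p[:,2]>.09)&(p[:,2]<.19)&(abs(p[:,0]-.55)<.3)&(abs(p[:,1])<.45)]
            if len(p)<60: continue
            r=least_squares(lambda q:np.linalg.norm(p-q,axis=1)-.065,p.mean(0)-[0,0,.03],loss='soft_l1',f_scale=.003)
            print(n,nm,c,len(p),r.x.round(4),'zmax',p[:,2].max().round(4))
    for nm,lo,hi in[('green',(50,80,40),(85,255,255)),('red',(0,150,80),(4,255,255))]:
        for c,p in comps(lo,hi,15):
            p=p[(p[:,2]>.07)&(p[:,2]<.14)]
            if len(p)<10: continue
            t=p[p[:,2]>np.percentile(p[:,2],90)-.006]
            print(n,nm,c,len(t),((t.max(0)+t.min(0))/2).round(4),t.mean(0).round(4),np.ptp(t,0).round(3))
    # tall stuff map on the table
    if n=='top':
        m=((W[...,2]>.03)&(W[...,2]<.25)&(z>0)&(u>165)&(u<487)&(v>122)&(v<292)).astype(np.uint8)
        k,l,st,c=cv2.connectedComponentsWithStats(m)
        for i in range(1,k):
            if st[i,4]>40:
                p=W[l==i];print('obj',c[i].round(),p.min(0).round(3),p.max(0).round(3))
        cv2.imwrite('pics/crop.png',cv2.resize(im[120:300,220:480,::-1],None,fx=3,fy=3,interpolation=cv2.INTER_CUBIC))
```

```text
top blue [335. 190.] 1103 [ 0.6179 -0.0373  0.1086] zmax 0.1795
top orange [231. 206.] 350 [0.5657 0.3031 0.1082] zmax 0.171
top yellow [411. 208.] 1131 [ 0.5566 -0.2782  0.1091] zmax 0.1787
top green [354. 241.] 72 [ 0.4543 -0.0989  0.1087] [ 0.4535 -0.0988  0.109 ] [0.029 0.029 0.007]
top green [393. 260.] 69 [ 0.3931 -0.219   0.1112] [ 0.392  -0.2187  0.1104] [0.028 0.029 0.009]
top green [261. 261.] 63 [0.3892 0.2024 0.1108] [0.3884 0.203  0.1101] [0.029 0.026 0.007]
top red [301. 239.] 74 [0.4589 0.0748 0.1096] [0.4596 0.0746 0.1088] [0.029 0.029 0.009]
obj [195. 132.] [0.818 0.368 0.03 ] [0.867 0.552 0.105]
obj [445. 125.] [ 0.844 -0.559  0.03 ] [ 0.854 -0.28   0.04 ]
obj [373. 147.] [ 0.724 -0.196  0.031] [ 0.793 -0.13   0.091]
obj [267. 152.] [0.718 0.157 0.031] [0.776 0.214 0.197]
obj [335. 190.] [ 0.553 -0.099  0.107] [0.681 0.027 0.179]
obj [231. 207.] [0.501 0.237 0.031] [0.627 0.364 0.179]
obj [410. 208.] [ 0.493 -0.34   0.03 ] [ 0.622 -0.213  0.179]
obj [484. 218.] [ 0.456 -0.543  0.03 ] [ 0.585 -0.537  0.065]
obj [301. 239.] [0.426 0.039 0.031] [0.493 0.108 0.114]
obj [186. 243.] [0.405 0.411 0.031] [0.489 0.53  0.114]
obj [354. 240.] [ 0.419 -0.132  0.044] [ 0.488 -0.063  0.112]
obj [449. 245.] [ 0.402 -0.449  0.032] [ 0.468 -0.381  0.097]
obj [263. 260.] [0.347 0.161 0.03 ] [0.43  0.244 0.114]
obj [390. 259.] [ 0.357 -0.255  0.032] [ 0.427 -0.184  0.116]
side blue [304. 181.] 1696 [ 0.6183 -0.0392  0.1116] zmax 0.1791
side yellow [332. 138.] 1304 [ 0.5563 -0.2798  0.1119] zmax 0.1788
side green [388. 152.] 51 [ 0.3907 -0.2168  0.1119] [ 0.3907 -0.2143  0.1121] [0.026 0.037 0.007]
side green [366. 174.] 62 [ 0.4542 -0.0962  0.1102] [ 0.4533 -0.093   0.1105] [0.029 0.029 0.007]
side green [396. 245.] 105 [0.3889 0.2058 0.1116] [0.3891 0.2076 0.1118] [0.031 0.028 0.008]
side red [364. 210.] 93 [0.4589 0.0752 0.1105] [0.4597 0.0777 0.1105] [0.029 0.036 0.007]
```

View pics/crop.png

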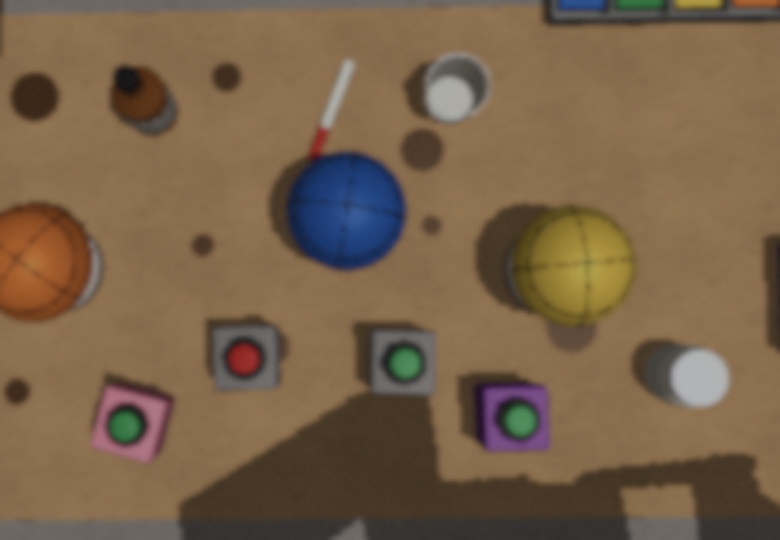

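The crop confirms it: green button on the grey box at crop (404,362). The pink (125,425) and purple (519,420) ones are decoys, and the red button is at (243,358). The measured ball centre (0.618,-0.038,0.109) matches its stated height. The button is at (0.454,-0.098), top about 0.109. I shut the gripper, rise, and go above the ball.

```bash
python3 -m handwheel '{"xyz":[[0,0,-2],[0,0,-5],[0,0,-8],[1,-0.7,-9],[4,-2.7,-9],[8,-5.4,-9],[12,-8,-9],[16,-10.7,-9],[20,-13.4,-9],[24,-16.1,-9],[28,-18.8,-9],[32,-21.5,-9],[36,-24.2,-9],[40,-26.9,-9],[44,-29.6,-9],[48,-32.2,-9],[52,-34.9,-9],[55,-37,-9],[57,-38.3,-9],[57,-38.3,-9]],"twist":[0,0,0,0,0,0,0,0,0,0,0,0,0,0,0,0,0,0,0,0]}' 0 20
python3 - <<'E'
from bench import arm
import numpy as np
from scipy.spatial.transform import Rotation as R
s=arm.observe();r=R.from_quat(s['ee_rot']).as_matrix()
for g in([.618,-.038,.174],[.454,-.098,.109]): print((r.T@(np.array(g)-s['eef_pos'])*100).round(2))
import cv2
cv2.imwrite('pics/side2.png',arm.read_camera('side')['image'][...,::-1])
E
```

```text
t: 2.1
eef_pos: [0.6183, -0.0349, 0.2921]
ee_rot: [0.985, 0.171, -0.001, -0.001]
wrist_force: [-0.1, -0.1, -0.4]
gripper_width: 0.0001
finger_force: 0.0
[-0.12  0.31 11.81]
[-17.57   0.46  18.33]
```

View pics/side2.png

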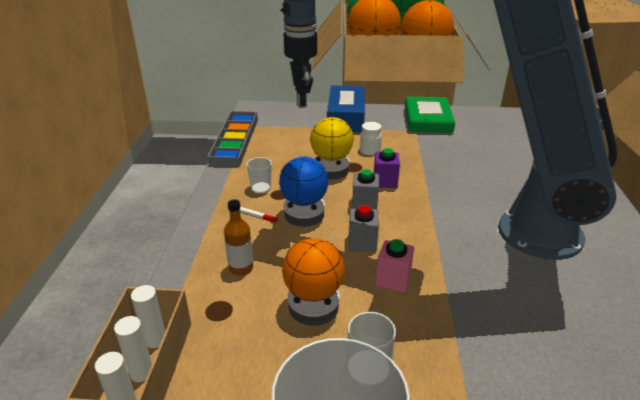

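The side view shows the shut fingertips at (303,105), right above the blue ball at (303,181). I descend to about 10 mm above the top.

```bash
python3 -m handwheel '{"xyz":[[0,0.2,1],[0,0.3,3],[0,0.3,5],[0,0.3,7],[0,0.3,9],[0,0.3,10.2],[0,0.3,10.7],[0,0.3,10.7],[0,0.3,10.7]],"twist":[0,0,0,0,0,0,0,0,0]}' 0
```

```text
t: 3.05
eef_pos: [0.6195, -0.0421, 0.1876]
ee_rot: [0.986, 0.168, 0.001, 0.0]
wrist_force: [0.4, 0.6, -0.8]
gripper_width: -0.0001
finger_force: 0.0
```

```bash
python3 -m handwheel '{"xyz":[[0,-0.4,0.2],[0,-0.4,0.5],[0,-0.4,0.8],[0,-0.4,1.0],[0,-0.4,1.1],[0,-0.4,1.2],[0,-0.4,1.3],[0,-0.4,1.4],[0,-0.4,1.5],[0,-0.4,1.6],[0,-0.4,1.6],[0,-0.4,1.6]],"twist":[0,0,0,0,0,0,0,0,0,0,0,0]}' 0
```

```text
t: 4.25
eef_pos: [0.6178, -0.0378, 0.1708]
ee_rot: [0.986, 0.169, 0.0, 0.0]
wrist_force: [-0.1, -0.2, 0.9]
gripper_width: -0.0001
finger_force: 0.0
```

```bash
python3 -m handwheel '{"xyz":[[0,0,0.1],[0,0,0.2],[0,0,0.3],[0,0,0.4],[0,0,0.4],[0,0,0.4],[0,0,0.4]],"twist":[0,0,0,0,0,0,0]}' 0
python3 - <<'E'
from bench import arm
import cv2,numpy as np
from scipy.optimize import least_squares
d=arm.read_camera('side');im=d['image'];z=d['range_z'].astype(float)
v,u=np.mgrid[:400,:640]
W=(np.stack([(u-d['cx'])/d['fx']*z,(v-d['cy'])/d['fy']*z,z],-1)-d['t'])@d['R']
m=cv2.inRange(cv2.cvtColor(im,cv2.COLOR_RGB2HSV),(105,120,40),(125,255,255))>0
p=W[m&(abs(u-304)<35)&(abs(v-181)<35)&(W[...,2]>.09)]
print(least_squares(lambda q:np.linalg.norm(p-q,axis=1)-.065,[.618,-.038,.109],loss='soft_l1',f_scale=.003).x.round(4))
cv2.imwrite('pics/press.png',cv2.resize(im[60:260,210:410,::-1],None,fx=2.5,fy=2.5))
E
```

```text
t: 4.95
eef_pos: [0.6177, -0.0379, 0.1668]
ee_rot: [0.986, 0.169, 0.0, 0.0]
wrist_force: [0.0, -0.7, 0.0]
gripper_width: -0.0
finger_force: 0.0
[ 0.6181 -0.0394  0.1113]
```

View pics/press.png

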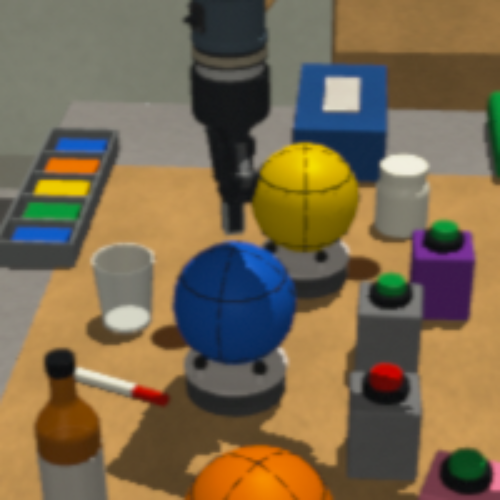

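The press picture shows the fingertip at crop (232,232) ending above the ball's silhouette (235,242), so there is no contact yet despite the TCP reading. I check where the tip really is.

Run:
```python
from bench import arm
import numpy as np,cv2
s=arm.observe();print(s['eef_pos'],s['joints'],s['gripper_width'])
for n in('side','top'):
    d=arm.read_camera(n);z=d['range_z'].astype(float)
    def pr(X):
        c=d['R']@np.array(X)+d['t'];return (d['fx']*c[0]/c[2]+d['cx']).round(1),(d['fy']*c[1]/c[2]+d['cy']).round(1)
    print(n,'tcp',pr(s['eef_pos']),'balltop',pr([.618,-.038,.174]))
    v,u=np.mgrid[:400,:640]
    W=(np.stack([(u-d['cx'])/d['fx']*z,(v-d['cy'])/d['fy']*z,z],-1)-d['t'])@d['R']
    if n=='side':
        im=d['image']
        for r in range(120,166,3): print(r,W[r,303].round(3),W[r,300].round(3),im[r,303])
```

```text
[ 0.6177497  -0.0378119   0.16684263] [-2.41466684e-01  5.61334321e-01  1.48553767e+00  1.98861586e-05
  1.09467131e+00  9.90530625e-01] -2.4131141420367353e-05
side tcp (np.float64(302.5), np.float64(162.6)) balltop (np.float64(302.4), np.float64(160.1))
120 [0.61  0.006 0.307] [ 0.619 -0.011  0.298] [21 24 25]
123 [0.611 0.001 0.297] [ 0.619 -0.01   0.291] [20 22 23]
126 [ 0.612 -0.011  0.283] [ 0.619 -0.012  0.282] [21 22 23]
129 [0.609 0.019 0.29 ] [ 0.621 -0.023  0.269] [27 29 30]
132 [0.609 0.022 0.284] [ 0.621 -0.022  0.261] [21 22 23]
135 [0.61  0.014 0.272] [ 0.62  -0.01   0.259] [19 20 21]
138 [0.611 0.004 0.259] [ 0.62  -0.009  0.252] [19 19 20]
141 [ 0.613 -0.011  0.243] [ 0.619 -0.005  0.246] [18 20 21]
144 [ 0.615 -0.029  0.225] [ 0.623 -0.035  0.222] [22 22 25]
147 [ 0.614 -0.02   0.222] [ 0.622 -0.029  0.216] [21 23 25]
150 [ 0.615 -0.028  0.209] [ 0.623 -0.03   0.207] [21 22 25]
153 [ 0.615 -0.032  0.198] [ 0.623 -0.03   0.199] [104  92  76]
156 [ 0.619 -0.067  0.169] [ 0.627 -0.07   0.168] [114 113 148]
159 [ 0.616 -0.037  0.178] [ 0.624 -0.039  0.177] [17 35 67]
162 [ 0.616 -0.029  0.174] [ 0.623 -0.026  0.175] [13 43 92]
165 [ 0.615 -0.019  0.171] [ 0.622 -0.015  0.173] [12 46 98]
top tcp (np.float64(335.3), np.float64(188.2)) balltop (np.float64(335.4), np.float64(187.9))
```

Run:
```python
from bench import arm
import cv2
a=arm.read_camera('wrist')['image'][...,::-1]
b=cv2.resize(arm.read_camera('side')['image'][90:200,250:360,::-1],(400,400))
cv2.imwrite('pics/w.png',cv2.hconcat([cv2.resize(a,(400,250)) if 0 else cv2.copyMakeBorder(cv2.resize(a,(400,250)),0,150,0,0,0),b]))
```

```text
(no output)
```

View pics/w.png

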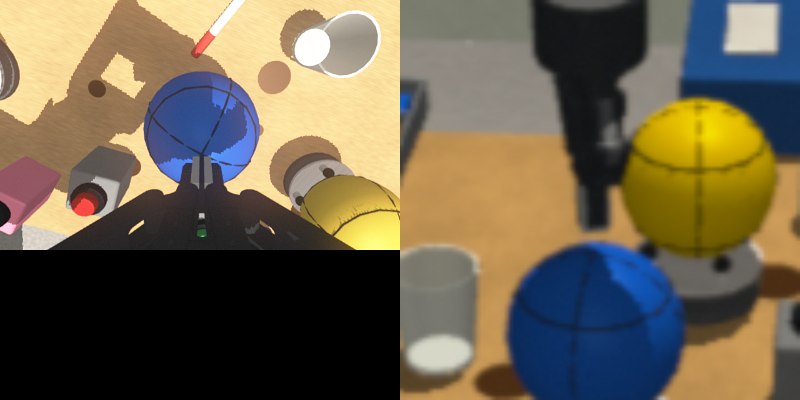

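The wrist and side views both show the real fingertip (side row about 153, z about 0.193) roughly 25 mm above the reported TCP, with lateral position right. So the reading in z cannot be trusted. I continue in small steps, guided by force and image.

```bash
cat > chk.py <<'E'
from bench import arm
import cv2,numpy as np
F=[];rows=[];bt=[];bb=[]
for i in range(6):
    d=arm.read_camera('side');im=d['image'];s=arm.observe();F.append(s['wrist_force'])
    g=cv2.cvtColor(im,cv2.COLOR_RGB2HSV)
    m=cv2.inRange(g[140:230,270:340],(105,120,40),(125,255,255))
    c=m.sum(1)/255;bt.append(140+np.where(c>15)[0][0])
    M=cv2.moments(m,True);bb.append(M['m01']/M['m00']+140)
    rows.append([int(r) for r in range(145,175) if im[r,301:304].mean()<50 and np.ptp(im[r,301:304].mean(0))<15][-1:])
print('F',np.mean(F,0).round(2),'tip rows',rows[-1],'ball top',bt[-1],'ball centroid',np.mean(bb).round(2),'tcp',s['eef_pos'].round(4),s['t'])
E
python3 chk.py; python3 -m handwheel '{"xyz":[[0,0,0.2],[0,0,0.5],[0,0,0.8],[0,0,1.1],[0,0,1.3],[0,0,1.5],[0,0,1.5],[0,0,1.5]],"twist":[0,0,0,0,0,0,0,0]}' 0; python3 chk.py
```

```text
F [-0.12  0.16 -0.33] tip rows [151] ball top 159 ball centroid 180.76 tcp [ 0.6177 -0.0378  0.1668] 5.5
t: 6.3
eef_pos: [0.6177, -0.0378, 0.1518]
ee_rot: [0.986, 0.169, -0.0, -0.0]
wrist_force: [-0.6, -0.3, 0.1]
gripper_width: 0.0002
finger_force: 0.0
F [-0.14  0.07 -0.12] tip rows [157] ball top 159 ball centroid 181.0 tcp [ 0.6178 -0.0379  0.1519] 6.6
```

```bash
python3 -m handwheel '{"xyz":[[0,0,0.1],[0,0,0.2],[0,0,0.3],[0,0,0.4],[0,0,0.4]],"twist":[0,0,0,0,0]}' 0; python3 chk.py;  python3 -m handwheel '{"xyz":[[0,0,0.1],[0,0,0.2],[0,0,0.3],[0,0,0.3]],"twist":[0,0,0,0]}' 0; python3 chk.py
```

```text
t: 7.1
eef_pos: [0.6176, -0.0378, 0.1476]
ee_rot: [0.986, 0.169, -0.0, -0.0]
wrist_force: [0.6, -0.6, -0.3]
gripper_width: -0.0001
finger_force: 0.0
F [ 0.17  0.15 -0.02] tip rows [158] ball top 160 ball centroid 181.16 tcp [ 0.6178 -0.0378  0.1479] 7.4
t: 7.8
eef_pos: [0.6179, -0.0379, 0.145]
ee_rot: [0.986, 0.169, 0.0, 0.0]
wrist_force: [0.1, 0.2, 2.6]
gripper_width: -0.0003
finger_force: 1.1
F [0.17 0.15 2.27] tip rows [159] ball top 160 ball centroid 181.8 tcp [ 0.6179 -0.0379  0.1449] 8.1
```

Contact is now at about 2.4 N, with TCP reading about 0.145 (offset about 27 mm). Another 4 mm down for a clear sink.

```bash
python3 -m handwheel '{"xyz":[[0,0,0.1],[0,0,0.2],[0,0,0.3],[0,0,0.4],[0,0,0.4],[0,0,0.4],[0,0,0.4]],"twist":[0,0,0,0,0,0,0]}' 0; python3 chk.py
```

```text
t: 8.8
eef_pos: [0.6178, -0.0379, 0.1409]
ee_rot: [0.986, 0.169, 0.0, 0.0]
wrist_force: [0.4, 0.2, 3.1]
gripper_width: -0.0001
finger_force: 1.6
F [0.2  0.27 3.06] tip rows [160] ball top 162 ball centroid 183.28 tcp [ 0.6178 -0.0379  0.1409] 9.1
```

The ball sank about 6 mm at 3.2 N. Now release and rise.

```bash
python3 -m handwheel '{"xyz":[[0,0,-0.2],[0,0,-0.5],[0,0,-1],[0,0,-2],[0,0,-4],[0,0,-6],[0,0,-8],[0,0,-8],[0,0,-8]],"twist":[0,0,0,0,0,0,0,0,0]}' 0; python3 chk.py; python3 -m handwheel '{"xyz":[[-1,0,0],[-3,0,0],[-6,0.1,0],[-9,0.1,0],[-12,0.2,0],[-15,0.2,0],[-16.8,0.2,0],[-17.5,0.2,0],[-17.5,0.2,0],[-17.5,0.2,0]],"twist":[0,0,0,0,0,0,0,0,0,0]}' 0
python3 - <<'E'
from bench import arm
import cv2
s=arm.observe();print(s['eef_pos'])
a=arm.read_camera('wrist')['image'][...,::-1]
b=cv2.resize(arm.read_camera('side')['image'][70:230,290:450,::-1],(400,400))
cv2.imwrite('pics/g.png',cv2.hconcat([cv2.copyMakeBorder(cv2.resize(a,(400,250)),0,150,0,0,0),b]))
E
```

```text
t: 10.0
eef_pos: [0.6175, -0.0377, 0.2209]
ee_rot: [0.986, 0.169, 0.0, 0.0]
wrist_force: [-0.0, -0.5, -0.8]
gripper_width: 0.0003
finger_force: 0.0
F [-0.37 -0.04  0.02] tip rows [] ball top 158 ball centroid 180.69 tcp [ 0.6171 -0.0377  0.2197] 10.3
t: 11.3
eef_pos: [0.4542, -0.0981, 0.221]
ee_rot: [0.986, 0.168, 0.001, 0.0]
wrist_force: [-0.4, 0.1, 0.3]
gripper_width: 0.0004
finger_force: 0.0
[ 0.45417693 -0.09805931  0.22103778]
```

View pics/g.png

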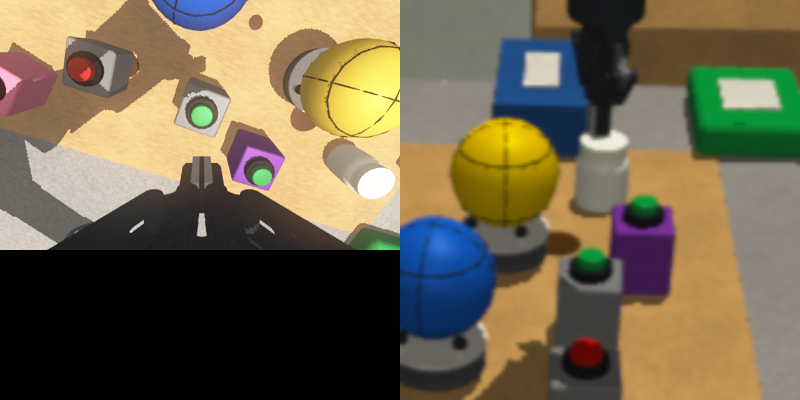

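The ball sprang back (centroid 180.7). The wrist view has the green-on-grey button at (202,115) ahead of the tips, and the side view puts the tip above it. I descend to about 20 mm clearance and check alignment numerically.

```bash
python3 -m handwheel '{"xyz":[[0,0,1],[0,0,3],[0,0,5],[0,0,7],[0,0,9],[0,0,10.5],[0,0,11.5],[0,0,12],[0,0,12],[0,0,12]],"twist":[0,0,0,0,0,0,0,0,0,0]}' 0
cat > g.py <<'E'
from bench import arm
import cv2,numpy as np
d=arm.read_camera('side');s=arm.observe()
F=[]
for i in range(4): arm.read_camera('side');F.append(arm.observe()['wrist_force'][2])
def pr(X):
    c=d['R']@np.array(X)+d['t'];return (d['fx']*c[0]/c[2]+d['cx']).round(1),(d['fy']*c[1]/c[2]+d['cy']).round(1)
e=s['eef_pos'];print(e.round(4),'tip pred',pr(e+[0,0,.027]),'button',pr([.454,-.098,.109]),'Fz',np.mean(F).round(2),s['t'])
cv2.imwrite('pics/%s.png'%__import__('sys').argv[1],cv2.resize(d['image'][110:210,316:416,::-1],(500,500)))
E
python3 g.py g2
```

```text
t: 12.4
eef_pos: [0.4538, -0.098, 0.1011]
ee_rot: [0.986, 0.169, 0.0, 0.0]
wrist_force: [0.6, 0.5, -0.2]
gripper_width: -0.0001
finger_force: 0.0
[ 0.4539 -0.0981  0.1013] tip pred (np.float64(365.9), np.float64(165.8)) button (np.float64(365.5), np.float64(172.0)) Fz -0.11 12.45
```

View pics/g2.png

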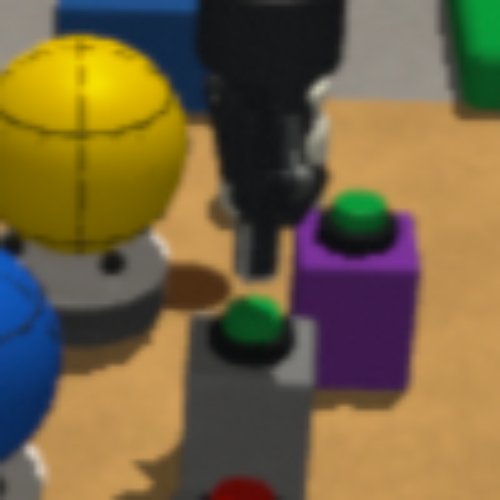

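The tip at crop (257,277) hangs right above the button's face (253,305), as predicted. I press slowly.

```bash
python3 -m handwheel '{"xyz":[[0,0,0.4],[0,0,0.8],[0,0,1.2],[0,0,1.5],[0,0,1.7],[0,0,1.9],[0,0,2.1],[0,0,2.2],[0,0,2.2]],"twist":[0,0,0,0,0,0,0,0,0]}' 0; python3 g.py g3;  python3 -m handwheel '{"xyz":[[0,0,0.1],[0,0,0.2],[0,0,0.3],[0,0,0.3]],"twist":[0,0,0,0]}' 0; python3 g.py g4
```

```text
t: 13.55
eef_pos: [0.4533, -0.0979, 0.0788]
ee_rot: [0.986, 0.169, -0.0, -0.0]
wrist_force: [-0.8, 0.2, 2.6]
gripper_width: 0.0001
finger_force: 1.0
[ 0.4533 -0.0978  0.0789] tip pred (np.float64(365.8), np.float64(173.1)) button (np.float64(365.5), np.float64(172.0)) Fz 1.94 13.6
t: 14.2
eef_pos: [0.4533, -0.0979, 0.0757]
ee_rot: [0.986, 0.169, -0.0, -0.0]
wrist_force: [-0.7, 0.3, 3.4]
gripper_width: -0.0003
finger_force: 1.5
[ 0.4533 -0.0979  0.0758] tip pred (np.float64(365.7), np.float64(174.1)) button (np.float64(365.5), np.float64(172.0)) Fz 2.85 14.25
```

```bash
python3 -m handwheel '{"xyz":[[0,0,0.1],[0,0,0.2],[0,0,0.3],[0,0,0.3]],"twist":[0,0,0,0]}' 0; python3 g.py g5;  python3 -m handwheel '{"xyz":[[0,0,0.1],[0,0,0.2],[0,0,0.2]],"twist":[0,0,0]}' 0; python3 g.py g6
```

```text
t: 14.85
eef_pos: [0.4533, -0.0979, 0.0734]
ee_rot: [0.986, 0.169, 0.0, 0.0]
wrist_force: [-2.0, 1.1, 10.5]
gripper_width: 0.0001
finger_force: 5.1
[ 0.4533 -0.0979  0.0734] tip pred (np.float64(365.6), np.float64(174.8)) button (np.float64(365.5), np.float64(172.0)) Fz 10.39 14.9
t: 15.4
eef_pos: [0.4534, -0.0979, 0.0731]
ee_rot: [0.986, 0.169, 0.0, 0.0]
wrist_force: [-6.1, 0.8, 26.2]
gripper_width: -0.0001
finger_force: 13.2
[ 0.4534 -0.0979  0.0731] tip pred (np.float64(365.6), np.float64(174.9)) button (np.float64(365.5), np.float64(172.0)) Fz 26.73 15.45
```

The force jumped from 3 N to 27 N, so the button is at its hard stop. Withdraw.

```bash
python3 -m handwheel '{"xyz":[[0,0,-0.4],[0,0,-1],[0,0,-2],[0,0,-4],[0,0,-7],[0,0,-11],[0,0,-15],[0,0,-17],[0,0,-17],[0,0,-17],[0,0,-17],[0,0,-17]],"twist":[0,0,0,0,0,0,0,0,0,0,0,0]}' 0; python3 g.py g7; python3 chk.py
python3 - <<'E'
from bench import arm
import cv2
cv2.imwrite('pics/end.png',arm.read_camera('side')['image'][...,::-1])
E
```

```text
t: 16.85
eef_pos: [0.4525, -0.0975, 0.2394]
ee_rot: [0.986, 0.169, -0.001, -0.001]
wrist_force: [-0.6, -0.8, -0.5]
gripper_width: 0.0
finger_force: 0.0
[ 0.4526 -0.0975  0.2395] tip pred (np.float64(369.3), np.float64(118.5)) button (np.float64(365.5), np.float64(172.0)) Fz 0.09 16.9
F [ 0.26 -0.23 -0.09] tip rows [] ball top 158 ball centroid 180.65 tcp [ 0.4533 -0.0979  0.2408] 17.4
```

View pics/end.png

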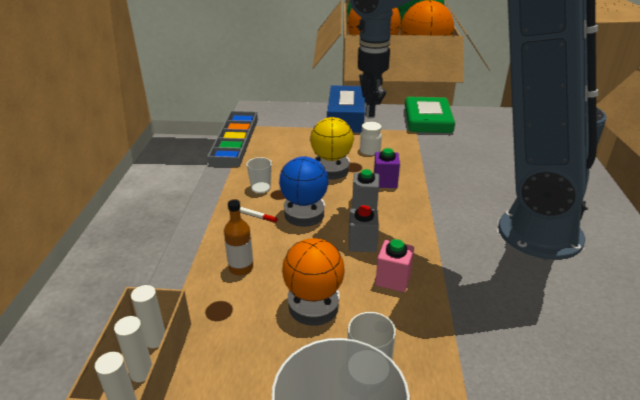

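The final view matches the start: blue ball at (303,181), green button released at (366,175), and the arm clear with its tip at (372,113).

```bash
python3 -c "from bench import arm; print(arm.finish_job())"
```

```text
the job is handed in; nothing more can be done
None
```

I pressed the blue ball about 6 mm down at about 3 N, let it spring back, pressed the green button to its hard stop (peak about 27 N), withdrew clear and handed the job in at about 17 s; the hand-in returned no verdict.

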